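# Ease a sagging bolt over its bent keeper and hold the run's gate ajar

## Robot

A 6-joint arm with a two-finger parallel gripper is mounted at the origin on the work surface. World frame = base frame: x ahead of the robot, y to its left, z up, the work surface at z = 0. Lengths are in mm, angles in rad, forces in N, time in s.
With the tool pointing down it reaches from about 350 to 975 mm from the base axis. Payload 7.1 kg.
Tool frame: the origin (TCP) lies at the centre of the arm's flange, where the gripper is bolted on; the fingertips stand 182 mm ahead of it and the grasp point (between the pads) lies 163 mm ahead of it; z points along the fingers, y is the line along which they close (so a half turn about z gives the same grasp; the last joint's range is limited). The gripper opens to 88 mm and grips with 3 to 60 N. Pads are 20 mm wide; open, the fingers measure 115 mm over their backs; the gripper's body (75 mm by 178 mm) begins 61 mm behind the grasp point.
Start: joints at [-0.019, 0.423, 1.63, -0, 1.089, -0.019], TCP at [624.985, 0.026, 404.675] pointing down, gripper open.
Joint ranges: [-3, 3], [-0.9, 2.11], [0.09, 2.58], [-1.31, 4.45], [0.11, 2.69], [-2.54, 2.54]. Speed limits (rad/s): [2.39, 2.39, 3.01, 3.14, 3.14, 3.14].

## Interface

Orientations are given as a rotation vector (axis times angle).
In Python, from workcell import readout, get_image, ctrl gives the robot as it stands.
- The arm moves only by the tool step_arm, never from a script. Its argument "targets" is a list that holds one entry, the list of rows, each a list of 7 numbers: the shift along the world's x, y, z as a fraction of full scale, then the turn, a rotation vector about the world's x, y, z as a fraction of full scale, then the opening, from 0 (shut) to 1 (fully open). In form: [[[dx, dy, dz, wx, wy, wz, claw], ...]]. A call has exactly 5 rows; each row shifts and turns the commanded pose from where the row before left it; what a row does not reach is not made up. Full scale, the value 1, is 0.05 m for a shift and 4 degrees for a turn. A row lasts 1/8 s, in which the tool goes at most 62.5 mm and 10.7 degrees, less where a joint would pass 70% of its speed; a pose out of reach is approached as far as the arm can. A call with a number of a shift or a turn outside -1 to 1 is refused whole. A call with a gripper value outside its range is refused whole. The fingers move at their own pace and stop on an object; the grip force is fixed at half the most. Time passes only in rows, so rows that do not move let the fingers close, or fill a call up. It gives the time, the measured TCP pose, the force, the opening and the grip force at its end, in the units of the state.
- readout.get_obs(): the state, without advancing time (a new reading comes with each control period).
- get_image(name): name is "scene" or "side" or "wrist"; returns a dict with "pixels" (420x560x3 uint8, red, green, blue), "intrinsics" (3x3 intrinsics, pixels), "extrinsics" (4x4, takes a point from world to camera coordinates). Camera axes: x right, y down, z forward; pixel columns grow to the right and rows downward; lengths in mm; the calibration is good to about 2 mm. A picture is of the moment at which its call begins. There is no depth.
- ctrl.close_job(): hands the job in; it is judged then, once.
The state is a dict: "t": time; "qpos": joint angles; "qvel": joint speeds; "joint_torque": joint torques, N m; "ee_pos": TCP position; "orientation": TCP orientation; "ft_force": force on the tool from outside, world axes, zero at the start; "moment": the same for the moment, N m; "width": finger opening in mm; "grasp_force": force on a finger pad.
Only numpy, scipy, OpenCV 4.12 (cv2) and the standard library are available. Lean on these libraries where they do the work, as an engineer would, in place of code of your own. Each camera call takes 0.05 s, during which the arm holds its last target. There are 200 camera calls.

## Task

The bolt on the gate of this small-animal run has sagged, and the worn notch behind its nose hangs on the bent-up lip of the keeper. Lift the bolt and draw it back clear of the keeper while it is lifted, without forcing it against the lip, then pull the gate open. The sprung gate swings shut by itself, so finish while holding it still in the gripper, ajar by about a hand's width (10 cm) at the bolt side and with the bolt still drawn back, and leave everything else on the table where it is.

Things in the scene. Friction and masses are not known exactly. Their poses are not given: they have to be found in the camera images.
- run: open-topped timber and wire-mesh run, 490 wide, 320 deep, 205 mm high, fixed. Origin on the table under its front face, midway across the gate opening; z up, front looks along own -x (face at x = 0). Opening y = -130 to 130 mm: hinge post at +y (nearer the robot), hinge pin at x = -4, y = 130 mm, 40 mm keeper post at -y, then 110 mm of fixed mesh panel and a corner post
- bolt: steel barrel bolt on the gate's front at its top rail: 14 mm rod, 180 mm long, along own y, in two tall worn staples. Origin on the rod's axis at the handle, 11 mm before the gate's face; hanging, 170 mm above the table, 30 mm below the gate's top. +y: the way it draws (keeper to hinge); -x: outwards, as the handle points; z up. Turns with the gate. 0.13 to 0.22 kg
- bolt_handle (a point): where to hold: on the handle, a level round steel bar of 12 mm sticking out of the bolt square to the gate, 34 mm out from the rod's axis (45 mm before the gate's face); a 19 mm ball is centred 20 mm farther out. Axes as bolt. The gate's top is 30 mm higher; the nearest staple's face is 24 mm to the side and 22 mm nearer the gate
- keeper_lip (a point): middle of the top edge, 168 mm above the table, of the bent-up lip: an upright 4 mm tab at the gate-side end of the keeper (steel loop standing 23 mm off the keeper post, open inside from 158 to 192 mm height). The hanging bolt's full-size nose lies beyond the lip, 5 mm lower than this edge, so it must be raised more than 5 mm to be drawn. Axes as run
- gate: the gate: wooden leaf 252 mm wide, 22 mm thick, from 15 to 200 mm above the table, mass 0.6 kg. Origin at table height, 4 mm before its front face, mid-width; its front looks along own -x. It turns about an upright hinge pin at own x = 0, y = +130 mm, which is x = -4, y = +130 mm in run; the free edge with the bolt is at own y = -126 mm
- gate_edge (a point): top front corner of the gate's free (bolt-side) edge, 256 mm from the hinge pin, 200 mm above the table. In run it lies at x = 0 with the gate shut and comes forward (to -x) as the gate opens: x = -100 mm is 10 cm ajar, a turn of 0.4 rad (clockwise seen from above; stop at 1.3 rad). Spring hinges pull the gate shut with 0.5 N m when shut, 0.7 N m when 10 cm ajar (3 to 5 N at the handle)
- bolt_draw (a joint): how far the bolt is drawn back, m: 0 fully shot, 0.048 at its stop; starts at 0 to 0.004. Friction about 1.5 N; it stays where it is left. Unless lifted, the nose meets the lip at about 0.005; the nose passes the lip wholly at 0.029, and the gate can then swing
- bolt_lift (a joint): how far the bolt is lifted in its loose staples, m: 0 hanging, 0.011 at the top of its play. It drops by its own weight when let go
- feed_bowl: white ceramic feed bowl, 110 mm across, 45 mm high, inside the run; bystander; origin under its centre
- oil_bottle: small white bottle, 48 mm across, 125 mm high, in front of the fixed panel; bystander; origin under its centre
- screwdriver: screwdriver, 200 mm long, lying in front of the run; bystander
- screw_box: cardboard box 90 x 60 x 32 mm, in front of the run; bystander; origin under its centre
- tape_wide: cream roll of tape lying flat, 100 mm across, 48 mm high; bystander; origin under its centre
- tape_narrow: grey roll of tape lying flat, 104 mm across, 25 mm high; bystander; origin under its centre
- screw_tin: open aluminium tin, 74 mm across, 55 mm high; bystander; origin under its centre
- hammer: hammer, 280 mm long, lying at the right of the table; bystander
- bolt_nose (a point): tip of the bolt's nose, on the rod's axis, 95 mm from the bolt's origin along its -y. The last 20 mm has the full 14 mm thickness; the 16 mm behind that is worn away 6 mm deep on the underside (the notch, in which the lip stands). Axes as bolt

How it is judged (in metres and radians):
On the way, in this order (a step that is already met when the one before it is completed fails the run):
1. the bolt, lifted, is passing over the lip with the gate shut (value of joint bolt_lift above 0.004 m and value of joint bolt_draw between 0.008 and 0.03 m and x of gate_edge in the frame of run above -0.015 m), for 0.02 s.
2. the bolt is drawn clear of the keeper (value of joint bolt_draw above 0.031 m), for 0.1 s.
At the end, for the whole second after the job is handed in: the gate stands still with its free edge 65 to 140 mm in front of the run's front face, held by the gripper's fingers (more than 1 N on the gate or its bolt), and the bolt is still drawn back at least 28 mm (x of gate_edge in the frame of run between -0.14 and -0.065 m and linear speed of gate below 0.01 m/s and value of joint bolt_draw above 0.028 m and contact force between the fingers and gate above 1 N); the arm keeps its last pose, push and grip.
It fails at once if the bolt is forced against the keeper (more than 40 N) (contact force between bolt and run above 40 N).
It fails at once if a bystander is shifted by more than 30 mm (distance of any of feed_bowl, oil_bottle, screwdriver, screw_box, tape_wide, tape_narrow, screw_tin, hammer from where it was at the start of the episode above 0.03 m).
It also fails if it takes over 35 s, if anything falls off the work surface, if the arm or the gripper's body presses on something with over 40 N, if the wrist force passes 120 N, or if a joint passes its speed limit or range.

## Working session

There is one attempt and no reset: what is moved stays moved. The work goes in short steps, Python scripts to look and compute and a tool call to move; the robot and the scene stay as the last step left them, time stands still between calls to the robot, and variables do not carry over. Pictures are saved under pics/ and viewed, at most 10 in all, crops included, and the job is handed in when it is done.

Besides the shell and the picture viewer there is one more tool, called as name([rows], argument=value, ...), one row to a line, values as JSON. step_arm: Moves the arm, as the interface text tells. Shift numbers are shares of 0.05 m and turn numbers shares of 4 degrees, none past 1 either way. Its arguments: {"type":"object","properties":{"targets":{"type":"array"}},"required":["targets"]}

```bash
mkdir -p pics; cat > h.py <<'E'
import numpy as np, cv2
from workcell import readout, get_image, ctrl
def snap(n,f):
    d=get_image(n); cv2.imwrite('pics/'+f,d['pixels'][:,:,::-1].copy()); np.savez('pics/'+f+'.npz',K=d['intrinsics'],E=d['extrinsics']); return d
def cam(f):
    z=np.load('pics/'+f+'.npz'); return np.array(z['K'],float),np.array(z['E'],float)
def onplane(f,uv,z):
    K,E=cam(f); R,t=E[:3,:3],E[:3,3]; c=-R.T@t; r=R.T@np.linalg.inv(K)@np.array([*uv,1.]); return c+r*(z-c[2])/r[2]
def proj(f,P):
    K,E=cam(f); p=np.atleast_2d(P)@E[:3,:3].T+E[:3,3]; p=p@K.T; return p[:,:2]/p[:,2:]
def tri(obs):
    A=[];
    for f,uv in obs:
        K,E=cam(f); M=K@E[:3]; A+= [uv[0]*M[2]-M[0],uv[1]*M[2]-M[1]]
    A=np.array(A); return np.linalg.lstsq(A[:,:3],-A[:,3],rcond=None)[0]
E
python3 - <<'E'
from h import *
snap('scene','s1.png');snap('side','d1.png')
print(readout.get_obs())
E
```

```text
{'t': 0.1, 'qpos': array([-1.90008249e-02,  4.23758739e-01,  1.63060168e+00,  7.07751639e-06,
        1.08859804e+00, -1.90020318e-02]), 'qvel': array([ 0.00051608,  0.00010623, -0.00157937,  0.00083017,  0.00084176,
        0.00144488]), 'joint_torque': array([ 6.49496542e-04, -5.45618248e+01, -2.74323839e+01,  6.46709581e-02,
        1.88581715e-02,  1.54216096e-06]), 'ee_pos': array([6.24750290e+02, 3.07493445e-02, 4.03987484e+02]), 'orientation': array([-2.22074471e+00, -2.22074009e+00,  1.48036114e-03]), 'ft_force': array([0.48779715, 0.4061178 , 0.31644037]), 'moment': array([ 0.03088214, -0.04750073,  0.02484846]), 'grasp_force': 0.0, 'width': 87.83417694823171}
```

View pics/s1.png

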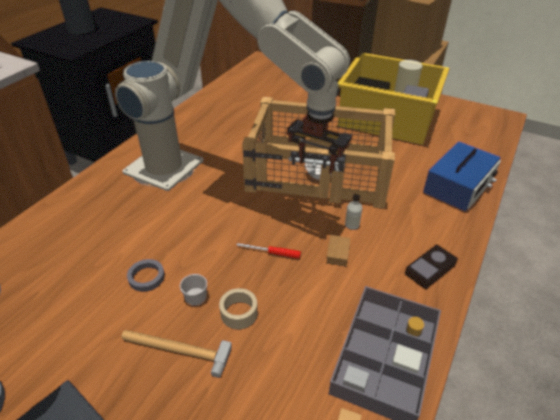

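View pics/d1.png

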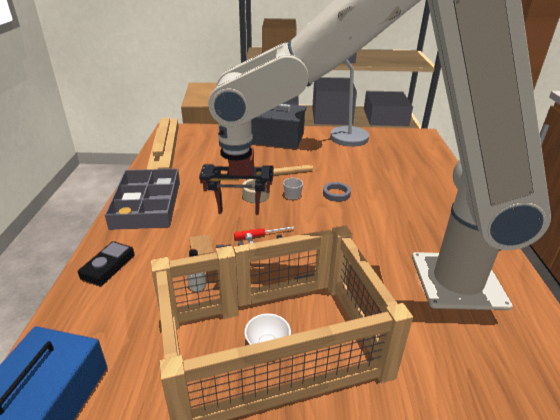

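The scene view shows the run's front facing the camera (about 250–390, 160–200) with the gripper above it. The side view shows the run's top from behind, with the gate between about (240,250) and (330,240). I'll enlarge these.

```bash
python3 - <<'E'
from h import *
a=cv2.imread('pics/s1.png')[90:240,235:405]; b=cv2.imread('pics/d1.png')[220:420,145:415]
cv2.imwrite('pics/c1.png',cv2.resize(a,None,fx=4,fy=4,interpolation=cv2.INTER_CUBIC)[:600])
cv2.imwrite('pics/c2.png',cv2.resize(b,None,fx=2.9,fy=2.9,interpolation=cv2.INTER_CUBIC)[:600])
E
```

```text
(no output)
```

View pics/c1.png

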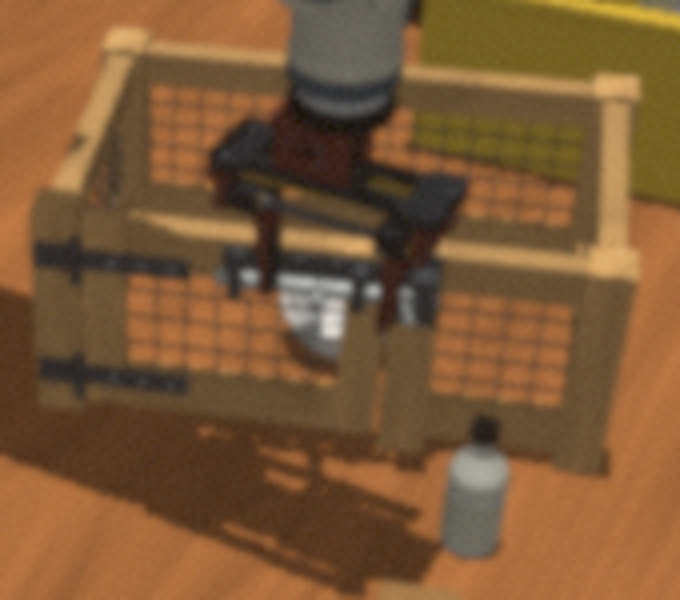

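View pics/c2.png

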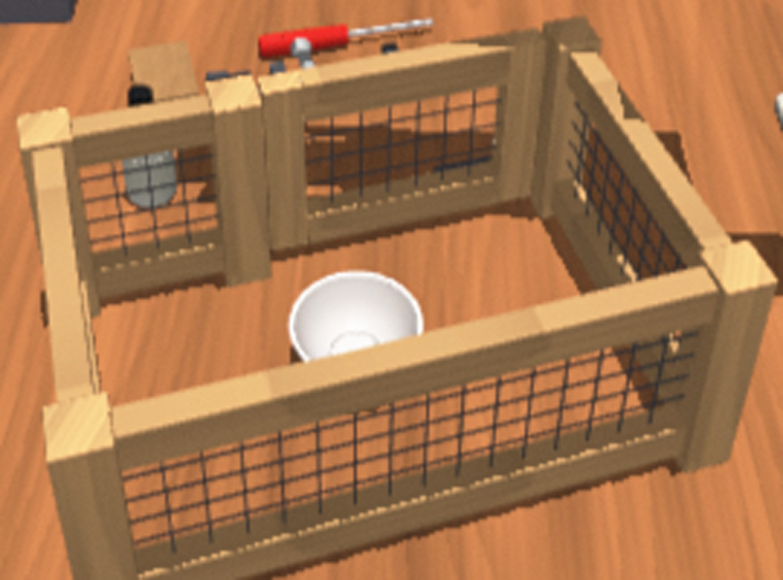

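```bash
cat > fit.py <<'E'
from h import *
from scipy.optimize import least_squares
def W(p,P):
    P=np.atleast_2d(np.array(P,float)); c,s=np.cos(p[2]),np.sin(p[2])
    return np.c_[p[0]+c*P[:,0]-s*P[:,1],p[1]+s*P[:,0]+c*P[:,1],P[:,2]]
E
python3 - <<'E'
from fit import *
S=[((0,-320),(637,281)),((0,-280),(592,275)),((0,170),(37,192))]
D=[((0,-320),(18,114)),((0,-280),(66,107)),((0,-170),(207,80)),((0,-130),(252,75)),((0,170),(584,20)),((320,-320),(50,457)),((320,170),(775,292))]
PS=[(*a,205) for a,_ in S];us=np.array([b for _,b in S])/4+[235,90]
PD=[(*a,205) for a,_ in D];ud=np.array([b for _,b in D])/2.9+[145,220]
f=lambda p:np.r_[(proj('s1.png',W(p,PS))-us).ravel(),(proj('d1.png',W(p,PD))-ud).ravel()]
r=least_squares(f,[600,150,1.57],loss='soft_l1',x_scale=[10,10,.05])
print(r.x,f(r.x).round(1).reshape(-1,2).tolist())
p=r.x
b=np.array([245+3.4,236.2])
ball=onplane('d1.png',(145+300/2.9,220+47/2.9),170);print('ball',ball)
c,s=np.cos(p[2]),np.sin(p[2]);d=ball[:2]-p[:2];print('ball in run',c*d[0]+s*d[1],-s*d[0]+c*d[1])
print(W(p,[(0,130,200),(0,-130,200)]))
for n in ('s1.png','d1.png'): K,E=cam(n);print(n,-E[:3,:3].T@E[:3,3])
E
```

```text
[504.16055251  82.76044003   1.8684664 ] [[-0.4, -0.6], [-2.2, -0.7], [-2.6, 3.2], [-1.2, -0.5], [0.1, -1.0], [-1.2, 0.5], [-0.1, -0.5], [1.0, -0.6], [-5.9, 1.7], [0.9, -0.4]]
ball [595.66547208  38.90283172 170.        ]
ball in run -68.76665970586932 -74.61760265189571
[[379.87763593  44.63227923 200.        ]
 [628.44346909 120.88860082 200.        ]]
s1.png [ 1066.11684787 -1044.40426704  1046.56138733]
d1.png [510.64591054 916.74524104 854.06961746]
```

step_arm([
  [[-0.1,0.1,0,0,0,1,1],[-0.1,0.1,0,0,0,1,1],[-0.1,0.1,0,0,0,1,1],[-0.1,0.1,0,0,0,1,1],[-0.1,0.1,0,0,0,0.25,1]],
])

```text
t: 0.72
ee_pos: [599.7, 25.2, 404.3]
orientation: [-1.868, -2.525, 0.001]
ft_force: [-0.1, 0.6, -0.2]
width: 87.7
grasp_force: 0.0
```

```bash
python3 - <<'E'
from h import *
d=snap('wrist','w1.png');snap('scene','s2.png');snap('side','d2.png')
o=readout.get_obs();print(o['t'],o['ee_pos'],o['orientation'])
a=cv2.imread('pics/s2.png')[125:215,280:380]; b=cv2.imread('pics/d2.png')[220:290,200:300]
cv2.imwrite('pics/c3.png',np.hstack([cv2.resize(a,(400,360),interpolation=cv2.INTER_CUBIC),cv2.resize(cv2.copyMakeBorder(b,0,20,0,0,0),(400,360),interpolation=cv2.INTER_CUBIC)]))
E
```

```text
0.875 [599.81183281  25.21538825 404.56151562] [-1.86939034e+00 -2.52463234e+00  2.51104041e-04]
```

View pics/w1.png

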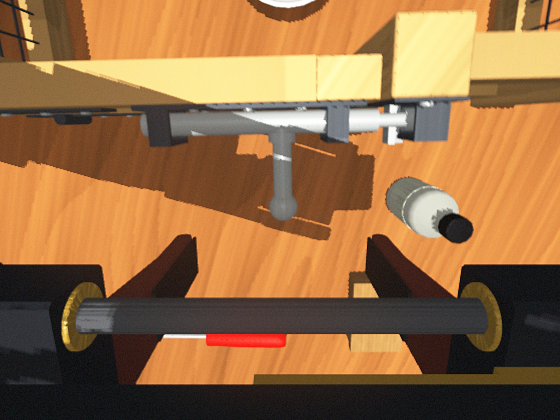

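View pics/c3.png

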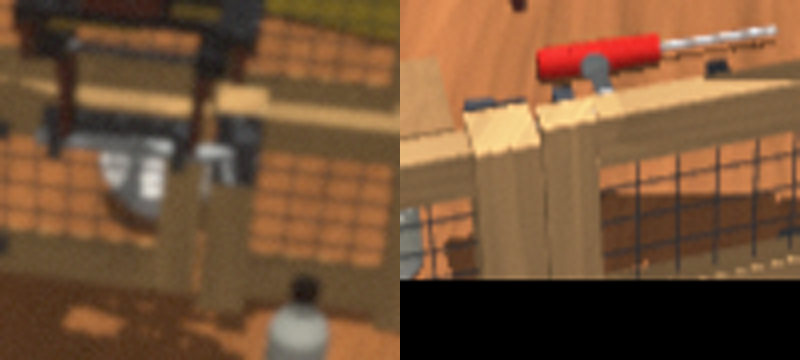

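The wrist view shows the handle bar running from (283,130) to its ball at (283,208), with the rod from about (150,125) to (405,118). The oil bottle is off to the right. The bar lies nearly square to the gripper.

```bash
python3 - <<'E'
from fit import *
f='w1.png'
ball=onplane(f,(283,208),170); root=onplane(f,(281,122),170)
l=onplane(f,(160,125),170); r=onplane(f,(400,119),170)
print('ball',ball,'tri',tri([(f,(283,208)),('d2.png',(248.8,236.3))]),'root',root,'len',np.linalg.norm(ball-root))
d=(l-r)/np.linalg.norm(l-r);print('draw dir',d,'nose',r)
k=onplane(f,(397,98),205);k2=onplane(f,(472,95),205);g=onplane(f,(0,107),200);g2=onplane(f,(380,98),200);print('post',k,k2,'gate front',g,g2, (g-g2)/np.linalg.norm(g-g2))
h=ball[:2]-20*np.array([-d[1],d[0]])*np.sign(-d[0]*1)
o=np.array([-d[1],d[0]]);o*=-np.sign(o[1]);print('out',o,'hold',ball[:2]-20*o, 'hold w/ root', root[:2]+34*o)
ee=readout.get_obs()['ee_pos'];print('fingers now px',proj(f,[[ee[0],ee[1],ee[2]-163]]))
E
```

```text
ball [597.26726972  35.88613055 170.        ] tri [596.03855655  35.03591142 166.7481221 ] root [579.82350637  88.53958969 170.        ] len 55.46775313975966
draw dir [-0.9491105  -0.31494325  0.        ] nose [650.08063864 111.86893464 170.        ]
post [633.25759796 117.54691507 205.        ] [669.40814072 130.10496079 205.        ] gate front [434.78140425  52.55247131 200.        ] [626.17077467 115.70106352 200.        ] [-0.94964327 -0.31333316  0.        ]
out [ 0.31494325 -0.9491105 ] hold [590.96840471  54.86834064] hold w/ root [590.53157689  56.26983255]
fingers now px [[282.1061803  269.92825046]]
```

step_arm([
  [[-0.09,0.3,0,0,0,0.17,1],[-0.09,0.3,0,0,0,0.17,1],[0,0,-0.3,0,0,0,1],[0,0,-0.5,0,0,0,1],[0,0,-0.5,0,0,0,1]],
])

```text
t: 1.5
ee_pos: [590.7, 55.2, 338.2]
orientation: [-1.838, -2.548, 0.001]
ft_force: [0.2, 0.1, -0.7]
width: 88.0
grasp_force: 0.0
```

```bash
python3 - <<'E'
from h import *
snap('wrist','w2.png');o=readout.get_obs();e=o['ee_pos'];print(e,o['orientation'],o['ft_force'])
print(proj('w2.png',[[e[0],e[1],170],[597,36,170]]))
E
```

```text
[589.53724685  55.03203023 334.79556373] [-1.83580597 -2.54426235  0.00580105] [-1.3717878  -0.31850554 -2.2936513 ]
[[279.21263215 264.44493816]
 [281.48542514 302.49568593]]
```

View pics/w2.png

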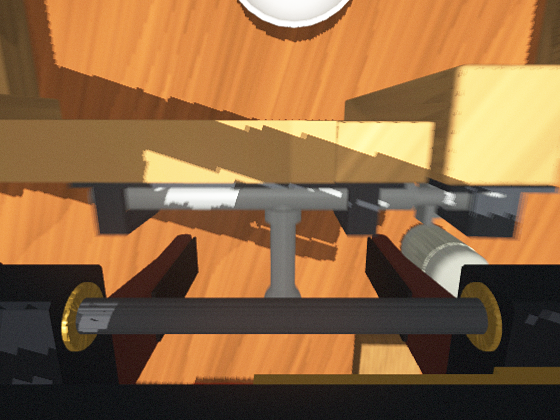

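The bar is at column 283, centred between the fingertips (197 and 367), and the ball begins just outside the pad zone. I'll nudge 2 mm toward the gate and close.

step_arm([
  [[-0.01,0.04,-0.04,0,0,0,1],[0,0,0,0,0,0,0],[0,0,0,0,0,0,0],[0,0,0,0,0,0,0],[0,0,0,0,0,0,0]],
])

```text
t: 2.17
ee_pos: [590.5, 57.0, 338.1]
orientation: [1.838, 2.547, 0.001]
ft_force: [-0.2, -0.0, -0.6]
width: 51.4
grasp_force: 0.0
```

```bash
python3 -c "
from h import *
o=readout.get_obs();print(o['t'],o['ee_pos'],o['ft_force'],o['width'],o['grasp_force'])"
```

```text
2.175 [590.54254931  56.99637648 338.08712375] [-0.15365828 -0.00880629 -0.58523086] 51.436876488727584 0.0
```

step_arm([
  [[0,0,-0.1,0,0,0,0],[0,0,0,0,0,0,0],[0,0,0,0,0,0,0],[0,0,0,0,0,0,0],[0,0,0,0,0,0,0]],
])

```text
t: 2.8
ee_pos: [590.5, 57.0, 332.7]
orientation: [1.839, 2.547, 0.0]
ft_force: [-0.0, 0.3, -1.1]
width: 11.2
grasp_force: 30.0
```

step_arm([
  [[0,0,0.06,0,0,0,0],[0,0,0.06,0,0,0,0],[0,0,0.04,0,0,0,0],[0,0,0,0,0,0,0],[0,0,0,0,0,0,0]],
])

```text
t: 3.42
ee_pos: [590.4, 57.0, 340.7]
orientation: [-1.839, -2.547, 0.0]
ft_force: [1.1, -0.6, -1.9]
width: 11.3
grasp_force: 30.0
```

step_arm([
  [[-0.076,-0.025,0,0,0,0,0],[-0.076,-0.025,0,0,0,0,0],[-0.076,-0.025,0,0,0,0,0],[-0.076,-0.025,0,0,0,0,0],[-0.076,-0.025,0,0,0,0,0]],
])

```text
t: 4.05
ee_pos: [571.2, 50.7, 340.7]
orientation: [1.839, 2.547, 0.0]
ft_force: [1.8, 0.3, -2.7]
width: 11.1
grasp_force: 30.0
```

Friction is small, so the bolt is clear of the lip. I'll continue the same way.

step_arm([
  [[-0.076,-0.025,0,0,0,0,0],[-0.076,-0.025,0,0,0,0,0],[-0.076,-0.025,0,0,0,0,0],[-0.076,-0.025,0,0,0,0,0],[-0.076,-0.025,0,0,0,0,0]],
])

```text
t: 4.68
ee_pos: [552.2, 44.4, 340.7]
orientation: [1.839, 2.547, -0.0]
ft_force: [2.8, 0.3, -1.4]
width: 11.0
grasp_force: 30.0
```

step_arm([
  [[0,0,0,0,0,0,0],[0,0,0,0,0,0,0],[0,0,0,0,0,0,0],[0,0,0,0,0,0,0],[0,0,0,0,0,0,0]],
])

```text
t: 5.3
ee_pos: [552.4, 44.5, 340.6]
orientation: [-1.838, -2.547, 0.0]
ft_force: [-1.7, -1.6, -2.8]
width: 11.5
grasp_force: 30.0
```

```bash
python3 - <<'E'
from h import *
snap('wrist','w3.png')
o=readout.get_obs();e=o['ee_pos'][:2];print(e,o['ft_force'])
d=np.array([-.949,-.314]);out=np.array([.314,-.949])
h0=np.array([590.5,57.]); L=205; H=h0+L*d-43+0*out if 0 else h0+L*d-39*out
print('hinge',H,'r',e-H)
prev=e
for k in range(1,11):
    a=-0.04*k;R=np.array([[np.cos(a),-np.sin(a)],[np.sin(a),np.cos(a)]]);q=H+R@(e-H);print(k,((q-prev)/50).round(3),q.round(1));prev=q
E
```

```text
[552.45806153  44.52192396] [-1.02715473 -0.72331588 -1.4471858 ]
hinge [383.709  29.641] r [168.74906153  14.88092396]
1 [ 0.009 -0.135] [552.9  37.8]
2 [ 0.004 -0.135] [553.1  31. ]
3 [-0.002 -0.136] [553.   24.2]
4 [-0.007 -0.135] [552.7  17.4]
5 [-0.012 -0.135] [552.1  10.7]
6 [-0.018 -0.134] [551.2   4. ]
7 [-0.023 -0.134] [550.   -2.7]
8 [-0.029 -0.132] [548.6  -9.3]
9 [-0.034 -0.131] [546.9 -15.9]
10 [-0.039 -0.13 ] [544.9 -22.4]
```

View pics/w3.png

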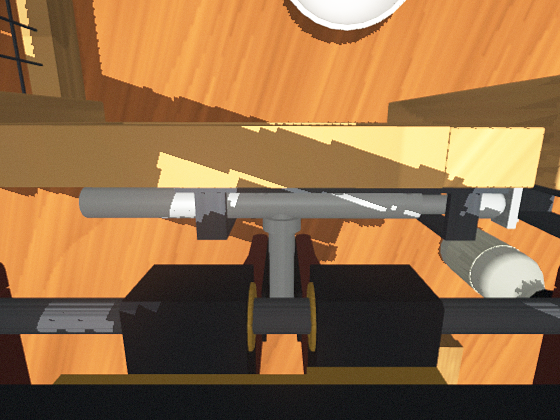

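The nose (about column 503) now sits on the gate side of the lip (about column 513), so the bolt is drawn clear. Next I swing the gate open along its arc.

step_arm([
  [[0.01,-0.135,0,0,0,-0.57,0],[0.005,-0.135,0,0,0,-0.57,0],[0,-0.135,0,0,0,-0.57,0],[-0.007,-0.135,0,0,0,-0.57,0],[-0.012,-0.135,0,0,0,-0.57,0]],
])

```text
t: 5.98
ee_pos: [552.2, 10.3, 340.7]
orientation: [-2.086, -2.349, -0.0]
ft_force: [-1.9, 4.5, -3.2]
width: 11.2
grasp_force: 30.0
```

Pull force is about 4.5 N, as expected from the hinge spring.

step_arm([
  [[-0.018,-0.134,0,0,0,-0.57,0],[-0.023,-0.134,0,0,0,-0.57,0],[-0.029,-0.132,0,0,0,-0.57,0],[-0.034,-0.131,0,0,0,-0.57,0],[-0.04,-0.13,0,0,0,-0.57,0]],
])

```text
t: 6.6
ee_pos: [545.1, -22.6, 340.8]
orientation: [2.309, 2.13, 0.001]
ft_force: [-1.1, 3.8, -2.8]
width: 11.5
grasp_force: 30.0
```

step_arm([
  [[0,0,0,0,0,0,0],[0,0,0,0,0,0,0],[0,0,0,0,0,0,0],[0,0,0,0,0,0,0],[0,0,0,0,0,0,0]],
])

```text
t: 7.22
ee_pos: [545.3, -22.1, 340.8]
orientation: [2.305, 2.134, 0.001]
ft_force: [-1.0, 5.9, -1.6]
width: 11.4
grasp_force: 30.0
```

```bash
python3 - <<'E'
from h import *
snap('wrist','w4.png');snap('side','d4.png')
o=readout.get_obs();print(o['t'],o['ee_pos'],o['ft_force'],o['moment'],o['grasp_force'],o['width'])
a=cv2.resize(cv2.imread('pics/w4.png'),(400,300));b=cv2.resize(cv2.imread('pics/d4.png')[195:345,150:350],(400,300),interpolation=cv2.INTER_CUBIC)
cv2.imwrite('pics/c4.png',np.hstack([a,b]))
E
```

```text
7.325 [545.28383992 -22.14271908 340.79108154] [-1.6654516   4.85771322 -2.28159389] [ 0.80883274  0.11329456 -0.04858525] 30.00553697347641 11.35128122866994
```

View pics/c4.png

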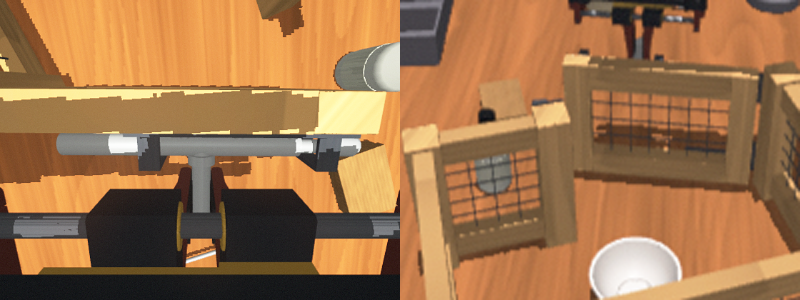

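The gate stands open at about 0.4 rad, with the bolt in the same place in its staples as when drawn (handle column about 201, staple about 150 in the left half). The grip holds at 30 N, so I'm handing in.

```bash
python3 - <<'E'
from h import *
c=onplane('w4.png',(542,186),200)[:2];p=np.array([633.3,117.5]);print('ajar',(c-p)@np.array([.314,-.949]))
print(ctrl.close_job())
E
```

```text
ajar 101.68608995704685
the job is handed in; nothing more can be done
None
```

I lifted the bolt about 8 mm, drew it back about 40 mm and opened the gate about 10 cm (102 mm measured), then handed the job in at about 7.3 s with the gripper still holding it; the verdict wasn't shown.

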